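# Turn on the burner gas at the guarded switch

### The arm

A 7-joint arm with a two-finger parallel gripper is mounted at the origin on the work surface. World frame = base frame: x ahead of the robot, y to its left, z up, the work surface at z = 0. Lengths are in mm, angles in rad, forces in N, time in s.
With the tool pointing down it reaches from about 400 to 875 mm from the base axis. Payload 6.5 kg.
Tool frame: the origin (TCP) lies between the finger pads; the fingertips stand 11 mm ahead of it and the grasp point (between the pads) lies 8 mm behind it; z points along the fingers, y is the line along which they close (so a half turn about z gives the same grasp; the last joint's range is limited). The gripper opens to 85 mm and grips with 20 to 120 N. Pads are 22 mm wide; open, the fingers measure 114 mm over their backs; the gripper's body (76 mm by 85 mm) begins 54 mm behind the grasp point. The pads swing forward as they close: fully open they stand 13 mm farther back than shut.
Start: joints at [-1.379, 0.536, -0.004, 1.538, 0.003, 1.067, -0.071], TCP at [165.715, 628.513, 242.29] pointing down, gripper open.
Joint ranges: [-2.7, 2.7], [-0.37, 2.16], [-1.27, 1.26], [0.24, 2.4], [-1.31, 4.45], [0.19, 1.91], [-2.76, 2.76]. Speed limits (rad/s): [2.39, 2.39, 3.14, 3.14, 3.14, 3.14, 3.14].

### API

Orientations are given as [roll, pitch, yaw] about the fixed x, y, z axes, in that order (R = Rz(yaw) Ry(pitch) Rx(roll)).
In Python, from plant import r gives the robot as it stands.
- The arm moves only by the shell command python3 -m jog 'ROWS' [FORCE]. ROWS is a JSON object of lists of equal length, an entry for each row: "translation": the shift along the world's x, y, z in m, a list of three; "angular": the turn, a rotation vector about the world's x, y, z in degrees, a list of three; "claw": the opening, from -1 (shut) to 1 (fully open), so that 0 is half open. A call has exactly 10 rows; each row shifts and turns the commanded pose from where the row before left it; what a row does not reach is not made up. A row lasts 1/10 s, in which the tool goes at most 50 mm and 8.59 degrees, less where a joint would pass 70% of its speed; a pose out of reach is approached as far as the arm can. A call with a gripper value outside its range is refused whole. The fingers move at their own pace and stop on an object; FORCE is the grip in N (left out, the last holds). Time passes only in rows, so rows that do not move let the fingers close, or fill a call up. It gives the time, the measured TCP pose, the force, the opening and the grip force at its end, in the units of the state.
- r.get_state(): the state, without advancing time (a new reading comes with each control period).
- r.read_camera(name): name is "side" or "top" or "wrist"; returns (picture, depth): 384x512x3 uint8, red, green, blue; 384x512 float32, mm along the optical axis (not along the pixel's ray), 0 where there is no reading.
- r.calibration(name): a dict with "intrinsics" (3x3 intrinsics, pixels), "origin" and "orientation" of the camera in the world. Camera axes: x right, y down, z forward; pixel columns grow to the right and rows downward; lengths in mm; the calibration is good to about 2 mm. A picture is of the moment at which its call begins: read the wrist's pose just before it. calibration takes no time and is no camera call; for the wrist camera it gives the pose at the moment of the call.
- r.sign_off(): hands the job in; it is judged then, once.
The state is a dict: "clock": time; "joint_pos": joint angles; "qvel": joint speeds; "joint_torque": joint torques, N m; "tool_pos": TCP position; "tool_rot": TCP orientation; "ft_force": force on the tool from outside, world axes, zero at the start; "torque": the same for the moment, N m; "gripper_width": finger opening in mm; "gripper_force": force on a finger pad.
Only numpy, scipy, OpenCV 4.12 (cv2) and the standard library are available. Lean on these libraries where they do the work, as an engineer would, in place of code of your own. Each camera call takes 0.05 s, during which the arm holds its last target. There are 200 camera calls.

### The job

Turn on the burner's gas at the console: with a fingertip lift the hinged guard of the one guarded switch and, with the guard held up on the finger, flip the toggle beneath it over to the side away from the robot, then draw the finger out so that the guard drops fully shut over the switched-on toggle. Work gently and grip nothing; leave the two open switches and everything else on the bench as they are.

Things in the scene. Friction and masses are not known exactly. Their poses are not given: they have to be found in the camera images.
- console: grey gas control console fixed on the bench, 175 mm deep (x), 320 mm wide (y); origin at the centre of its underside, x away from the robot. Its level aluminium panel is 50 mm above the bench and runs from the front face (x = -87.5 mm) 115 mm back to a raised rear housing, 78 mm high, 60 mm deep. Three toggles stand in a row, 95 mm apart; one, in any of the three places, has a dark hood over it
- gas_switch: the guarded switch (fixed black base plate). Origin on the panel's surface (50 mm above the bench) at the foot of its toggle, 46 mm behind the console's front face; x is level and points away from the robot, square to the console, y along the console to the left, z up
- guard_hinge (a point): middle of the guard's hinge axis (level, along the console's y), fixed behind the toggle at (+22, 0, +6) mm in gas_switch. The guard is a dark grey hood, 46 mm long from hinge to front wall, 52 mm wide (47 mm inside its side cheeks), its top 36 mm above the panel, walls 2.5 mm; its front wall ends 20 mm above the panel
- gas_guard (a joint): angle of the guard: 0 = shut over the toggle; grows as its front edge rises and swings back, to a stop at 1.7. It does not stay up by itself: from any angle a light spring and its weight (about 45 g) drop it shut when let go. Lifting it at the lip takes under 1 N
- guard_lip (a point): front edge, mid-width, of the guard's lifting lip; moves with the guard, circling the hinge at 59 mm. The lip, 44 mm wide, 5 mm thick at its rounded edge, sticks out 11 mm to the robot's side from the lower edge of the front wall, its underside 19 mm above the panel. Shut, this point is 57 mm nearer the robot than the hinge, 15.5 mm higher, and 11 mm inside the console's front edge
- gas_toggle (a joint): the toggle under the guard: 0 = off, leaning 0.3 rad towards the robot from upright; 0.6 = on, leaning 0.3 rad away from it. It snaps over at 0.3 and stays at either end; it takes about 3 N at its tip. Its pivot is 4 mm above the origin of gas_switch
- gas_toggle_tip (a point): top of the steel bat of that toggle, 24.5 mm from its pivot, 10 mm thick at the top, tapering to 6 mm at the foot; moves with the toggle
- light_toggle (a joint): one of the two open toggles (same steel bat, no guard): 0 = as it stands, leaning towards the robot; 0.6 = thrown over. To be left alone
- light_toggle_tip (a point): top of the bat of that open toggle
- fan_toggle (a joint): the other open toggle: 0 = as it stands, leaning away from the robot; 0.6 = thrown over. To be left alone
- fan_toggle_tip (a point): top of the bat of that open toggle
- dish_a: lower of two stacked Petri dishes on the bench just before the console: clear plastic with red agar, 93 mm across, 15 mm high; origin at the centre of its underside
- dish_b: upper of the two stacked Petri dishes, same size, its underside 15 mm and its top 30 mm above the bench; origin at the centre of its underside
- marker: white marker pen with a black cap lying on the bench just before the console, 125 mm long along its x, 15 mm thick; origin at the middle of its underside
- tube_cap: loose white screw cap, 25 mm across, 12 mm high, standing on the console's rear housing; origin at the centre of its underside
- vial: small amber dropper bottle with a white cap, 24 mm across, 48 mm high, standing on the console's rear housing; origin at the centre of its underside
- media_bottle: glass bottle with a blue cap standing on the bench to the robot's left, 68 mm across, 140 mm high; origin at the centre of its underside
- loop: inoculating loop lying on the bench before the robot to its right: aluminium handle 9 mm thick and 100 mm long, running to -x of its origin, thin wire 80 mm to +x; origin on the bench under the handle's front end
- burner: Bunsen burner with a round red foot 84 mm across, 151 mm high, fixed on the bench to the robot's left; a hose runs from it to the far side; origin at the centre of its underside
- tube_rack: aluminium test-tube rack fixed on the bench to the robot's right, 250 mm (x) by 105 mm (y), 110 mm high with its tubes; origin at the centre of its underside

How it is judged (in metres and radians):
On the way, in this order (a step that is already met when the one before it is completed fails the run):
1. the guard is lifted well clear of the toggle (0.35 rad or more), the toggle still off (value of joint gas_guard above 0.35 rad and value of joint gas_toggle below 0.2 rad), for 0.1 s.
2. the toggle is thrown fully on while the guard is up (value of joint gas_toggle above 0.5 rad and value of joint gas_guard above 0.35 rad), for 0.1 s.
3. the guard is shut again over the switched-on toggle (value of joint gas_guard below 0.06 rad and value of joint gas_toggle above 0.5 rad), for 0.2 s.
At the end, for the whole second after the job is handed in: the guarded toggle is on (above 0.5 rad), the guard is fully shut (below 0.06 rad) and at rest, both open toggles are as they were (within 0.2 rad), and no bystander has moved more than 15 mm (all of step 3 and velocity of joint gas_guard below 0.1 rad/s and value of joint each of light_toggle, fan_toggle below 0.2 rad and distance of each of dish_a, dish_b, marker, tube_cap, vial, media_bottle, loop from where it was at the start of the episode below 0.015 m); the robot touches nothing.
It fails at once if an open switch is moved (more than 0.2 rad) (value of joint any of light_toggle, fan_toggle above 0.2 rad).
It fails at once if a bystander is pushed, lifted or knocked over (moved more than 15 mm) (distance of any of dish_a, dish_b, marker, tube_cap, vial, media_bottle, loop from where it was at the start of the episode above 0.015 m).
It fails at once if the guarded switch is gripped or forced (the fingers press on it with more than 30 N) (contact force between the fingers and gas_switch above 30 N).
It also fails if it takes over 35 s, if anything falls off the work surface, if the arm or the gripper's body presses on something with over 40 N, if the wrist force passes 120 N, or if a joint passes its speed limit or range.

## Working session

There is one attempt and no reset: what is moved stays moved. The work goes in short steps, Python scripts to look and compute and a shell command to move; the robot and the scene stay as the last step left them, time stands still between calls to the robot, and variables do not carry over. Pictures are saved under pics/ and viewed, at most 10 in all, crops included, and the job is handed in when it is done.

```bash
ls; mkdir -p pics
cat > h.py <<'E'
import numpy as np, cv2
from scipy.spatial.transform import Rotation as R
from plant import r
def cloud(name):
    c=r.calibration(name); im,d=r.read_camera(name)
    K=np.array(c["intrinsics"]); o=np.array(c["orientation"])
    M=o if o.shape==(3,3) else R.from_euler('xyz',o).as_matrix()
    v,u=np.mgrid[:384,:512]
    p=np.stack([(u-K[0,2])/K[0,0]*d,(v-K[1,2])/K[1,1]*d,d],-1)
    return im,d,p@M.T+np.array(c["origin"])
def save(n,im): cv2.imwrite('pics/'+n,im[...,::-1])
E
python3 - <<'E'
from h import *
s=r.get_state();print(s)
for n in("top","side"):
    print(r.calibration(n))
    im,d,p=cloud(n);save(n+'.png',im);np.savez(n,im=im,d=d,p=p)
E
```

```text
pics
{'clock': 0.0, 'joint_pos': array([-1.37922781,  0.53717364, -0.00444055,  1.53885475,  0.00260873,
        1.06730522, -0.07122275]), 'qvel': array([-0.00022577,  0.00108498,  0.00048799, -0.00098518,  0.00088803,
       -0.00184456, -0.00015597]), 'joint_torque': array([-7.68782627e-06, -5.83414042e+01,  1.04862224e+00, -2.59100157e+01,
        1.23981488e-02,  9.66268155e-03,  9.83484227e-07]), 'tool_pos': array([165.56287219, 627.93345631, 241.4153844 ]), 'tool_rot': array([-3.13986261e+00,  1.33988822e-04,  2.88387928e+00]), 'ft_force': array([ 0.16565049,  0.27246205, -0.23753035]), 'torque': array([ 0.03591643,  0.00724612, -0.02202648]), 'gripper_force': 0.0, 'gripper_width': 85.39343992641557}
{'intrinsics': array([[362.67185971,   0.        , 256.31282587],
       [  0.        , 362.67185971, 194.16086414],
       [  0.        ,   0.        ,   1.        ]]), 'origin': array([ 396.92911361,  -35.03818932, 1074.59684709]), 'orientation': array([-3.02397468,  0.02809031, -1.55751584])}
{'intrinsics': array([[433.07230696,   0.        , 256.65088051],
       [  0.        , 433.07230696, 192.91703654],
       [  0.        ,   0.        ,   1.        ]]), 'origin': array([ 458.33517931, -912.72416492,  922.90232621]), 'orientation': array([-2.32793477, -0.01116868, -0.06743267])}
```

View pics/top.png

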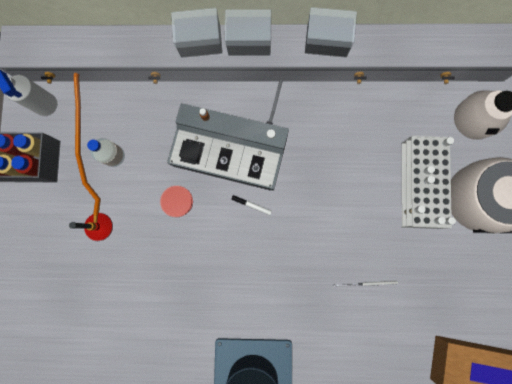

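View pics/side.png

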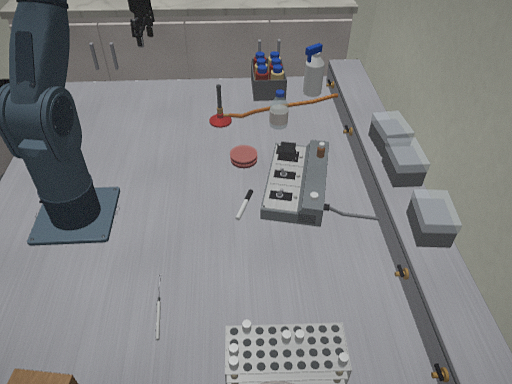

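The top view shows the console at (228,147), tilted in the picture. The dark hood is the leftmost switch at (190,151), with the dishes in front of it at (176,201) and the marker at (251,205). The side view agrees: hood at (288,150), dishes at (243,156).

Run:
```python
from h import *
for n in("top","side"):
    f=np.load(n+'.npz');p=f['p'];im=f['im'].astype(int);d=f['d']
    roi=(p[...,0]>380)&(p[...,0]<720)&(p[...,1]>-170)&(p[...,1]<270)&(d>0)
    def cc(m):
        k,l,s,_=cv2.connectedComponentsWithStats(m.astype(np.uint8)); return l==1+s[1:,4].argmax()
    for nm,m in(("panel+",roi&(p[...,2]>42)&(p[...,2]<130)),("rear",roi&(p[...,2]>70)&(p[...,2]<86)),("dish",roi&(im[...,0]>im[...,1]+60)&(p[...,2]>10)&(p[...,2]<42)),
       ("hood",roi&(im.max(-1)<60)&(p[...,2]>55)&(p[...,2]<100))):
        m=cc(m); q=p[m]; rc=cv2.minAreaRect(q[:,:2].astype(np.float32))
        print(n,nm,m.sum(),"med",np.median(q,0).round(1),"rect",np.round(rc[0],1),np.round(rc[1],1),round(rc[2],2),"z",np.percentile(q[:,2],[5,50,95]).round(1))
    b=p[roi&(p[...,2]<20)&(p[...,2]>-20)];print("bench z",np.median(b[:,2]))
```

```text
top panel+ 6015 med [644.8  64.7  52.1] rect [654.7  81.8] [321.1 175.3] 76.63 z [47.2 52.1 83.6]
top rear 1439 med [696.6  17.4  76.9] rect [709.7  67.2] [317.7  60.7] 76.9 z [73.6 76.9 80.2]
top dish 739 med [497.8 228.8  28.8] rect [498.1 227.8] [88.3 84.3] 0.3 z [25.4 28.8 31.9]
top hood 379 med [631.  181.   84.3] rect [636.2 183. ] [52.4 62.3] 77.58 z [69.5 84.3 87.5]
bench z -1.0982549563002522
side panel+ 3768 med [645.5  32.3  53.2] rect [656.9  78.1] [328.1 174.7] 76.58 z [47.9 53.2 84. ]
side rear 894 med [695.9  -6.   77.9] rect [710.7  57.7] [313.5  60.5] 76.59 z [74.5 77.9 80.7]Traceback (most recent call last):
  File "<stdin>", line 9, in <module>
  File "<stdin>", line 6, in cc
ValueError: attempt to get argmax of an empty sequence
```

Console centre is about (655, 82) with yaw -13.4°, which puts gas_switch near (636, 184). I'll move over with the gripper shut, then tilt the tool 45° forward.

```bash
python3 -m jog '{"translation":[[0.032,-0.038,0],[0.032,-0.038,0],[0.032,-0.038,0],[0.032,-0.038,0],[0.032,-0.038,0],[0.032,-0.038,0],[0.032,-0.038,0],[0.032,-0.038,0],[0.032,-0.038,0],[0.032,-0.038,0]],"angular":[[0,0,1.3],[0,0,0],[0,0,0],[0,0,0],[0,0,0],[0,0,0],[0,0,0],[0,0,0],[0,0,0],[0,0,0]],"claw":[-1,-1,-1,-1,-1,-1,-1,-1,-1,-1]}' 20
python3 -m jog '{"translation":[[0.002,-0.005,0.001],[0.002,-0.005,0.001],[0.002,-0.005,0.001],[0.002,-0.005,0.001],[0.002,-0.005,0.001],[0.002,-0.005,0.001],[0.002,-0.005,0.001],[0.002,-0.005,0.001],[0,0,0],[0,0,0]],"angular":[[-1.3,-5.47,0],[-1.3,-5.47,0],[-1.3,-5.47,0],[-1.3,-5.47,0],[-1.3,-5.47,0],[-1.3,-5.47,0],[-1.3,-5.47,0],[-1.3,-5.47,0],[0,0,0],[0,0,0]],"claw":[-1,-1,-1,-1,-1,-1,-1,-1,-1,-1]}'
python3 - <<'E'
from h import *
s=r.get_state();print(s['clock'],s['tool_pos'],R.from_euler('xyz',s['tool_rot']).as_matrix().round(3),s['joint_pos'].round(2),s['gripper_width'],s['ft_force'])
im,d,p=cloud('wrist');save('w1.png',im);np.savez('w1',im=im,d=d,p=p)
E
```

```text
clock: 1.1
tool_pos: [486.5, 246.7, 242.2]
tool_rot: [-3.141, -0.0, 2.907]
ft_force: [0.4, 1.7, -0.2]
gripper_width: -0.0
gripper_force: 0.0
clock: 2.1
tool_pos: [500.8, 209.0, 249.2]
tool_rot: [-3.136, 0.753, 2.908]
ft_force: [0.0, -0.3, -0.5]
gripper_width: -0.1
gripper_force: 0.0
2.1 [500.78513489 209.00563243 249.21547716] [[-0.71   0.235  0.664]
 [ 0.169  0.972 -0.163]
 [-0.684 -0.004 -0.73 ]] [-1.26  0.24  0.46  2.28  1.2   0.59 -0.51] -0.06424060542900055 [ 0.03561596 -0.32070068 -0.48502852]
```

View pics/w1.png

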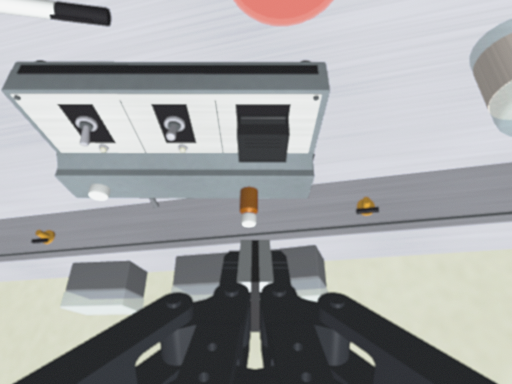

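The wrist view is upside down, robot side at the top. The hood is at (263,132) with its lip line at y≈120, the dish is at (283,5), the vial at (249,205), and the fingers point up from the bottom to (255,240).

Run:
```python
from h import *
s=r.get_state();T=R.from_euler('xyz',s['tool_rot']).as_matrix()
c=r.calibration('wrist');print("cam in tool",(T.T@(np.array(c['origin'])-s['tool_pos'])).round(1))
f=np.load('w1.npz');p=f['p'];im=f['im'].astype(int);d=f['d']
# console front/panel: white panel
ok=(d>0)&(np.mgrid[:384,:512][0]<235)
m=ok&(p[...,2]>40)&(p[...,2]<62)&(p[...,0]<720)&(p[...,0]>480)
k,l,st,_=cv2.connectedComponentsWithStats(m.astype(np.uint8)); m=l==1+st[1:,4].argmax()
rc=cv2.minAreaRect(p[m][:,:2].astype(np.float32));print("panel",rc,np.median(p[m][:,2]))
a=rc[2] if rc[2]>45 else rc[2]+90
yaw=np.radians(a-90);u=np.array([np.cos(yaw),np.sin(yaw)]);v=np.array([-u[1],u[0]])
print("yaw",a-90)
v_,u_=np.mgrid[:384,:512]
h=ok&(u_>225)&(u_<300)&(v_>95)&(v_<170)
q=p[h];xy=np.c_[q[:,:2]@u,q[:,:2]@v,q[:,2]]
print("u,v of panel centre",np.dot(rc[0],u),np.dot(rc[0],v))
hi=xy[(xy[:,2]>64)]
print("hood pts",len(hi),"v",np.percentile(hi[:,1],[1,99]),"u",np.percentile(hi[:,0],[1,99]))
for v0 in range(100,170,3):
    x=p[v0,263]; print(v0,(x[:2]@u).round(1),(x[:2]@v).round(1),x[2].round(1),im[v0,263])
x=p[v0:v0+1]
row=p[135,225:300]; print("side",[(i,round(float(w[:2]@v),1),round(float(w[2]),1)) for i,w in zip(range(225,300),row)][::3])
print("tcp uv",s['tool_pos'][:2]@u,s['tool_pos'][:2]@v)
```

```text
cam in tool [ 7.940e+01 -1.000e-01 -1.315e+02]
panel ((626.2056274414062, 88.48239135742188), (320.6396179199219, 115.34652709960938), 76.41017150878906) 52.20722391605776
yaw -13.589828491210938
u,v of panel centre 587.8829102678983 233.14438709640726
hood pts 2838 v [290.99003753 368.38777927] u [542.75033289 647.05392793]
100 543.0 328.5 52.9 [236 237 236]
103 548.0 328.6 52.2 [220 224 222]
106 551.3 328.6 53.2 [42 43 47]
109 555.9 328.7 53.0 [45 45 48]
112 560.1 328.8 53.4 [46 46 48]
115 543.5 328.3 71.7 [46 47 48]
118 543.5 328.3 75.4 [85 86 89]
121 549.4 328.4 74.2 [57 59 61]
124 553.1 328.5 74.8 [49 50 53]
127 553.7 328.5 78.1 [44 43 46]
130 554.0 328.4 81.6 [44 43 47]
133 554.0 328.4 85.2 [46 49 51]
136 556.2 328.4 87.2 [59 61 63]
139 559.4 328.5 88.4 [55 55 59]
142 565.3 328.6 87.6 [54 56 58]
145 571.1 328.8 87.2 [56 58 59]
148 575.8 328.9 87.5 [55 58 60]
151 581.9 329.0 87.0 [58 61 63]
154 587.7 329.1 86.8 [57 60 62]
157 591.5 329.2 88.0 [56 58 61]
160 598.4 329.3 87.3 [55 56 59]
163 641.0 330.5 63.6 [146 156 161]
166 644.5 330.5 65.8 [154 166 173]
169 645.0 330.5 69.8 [135 144 149]
side [(225, 286.4, 52.5), (228, 289.8, 52.2), (231, 293.3, 52.5), (234, 296.6, 51.5), (237, 303.1, 87.3), (240, 306.1, 87.9), (243, 309.0, 87.3), (246, 311.9, 87.5), (249, 314.8, 87.4), (252, 317.7, 87.5), (255, 320.6, 86.9), (258, 323.5, 87.0), (261, 326.5, 86.5), (264, 329.4, 87.4), (267, 332.3, 86.8), (270, 335.1, 88.1), (273, 338.1, 87.0), (276, 341.0, 87.2), (279, 343.9, 87.2), (282, 346.8, 87.9), (285, 349.8, 87.2), (288, 352.7, 87.2), (291, 361.5, 52.5), (294, 364.8, 53.0), (297, 368.3, 52.8)]
tcp uv 438.2434672595591 320.9473532547084
```

```bash
cat >> h.py <<'E'
A=np.radians(-13.59);U=np.array([np.cos(A),np.sin(A)]);V=np.array([-U[1],U[0]])
def rep():
    s=r.get_state();T=R.from_euler('xyz',s['tool_rot']).as_matrix();t=s['tool_pos']
    c=t+11*T[:,2]-11*T[:,0]; l=t+11*T[:,2]+11*T[:,0]
    g=lambda q:np.round([q[:2]@U-577,q[:2]@V-328.2,q[2]-50],1)
    f=s['ft_force'];print("t",round(s['clock'],2),"corner",g(c),"low",g(l),"tilt",round(np.degrees(np.arccos(-T[2,2])),1),"F uvz",np.round([f[:2]@U,f[:2]@V,f[2]],1),"q",s['joint_pos'].round(2))
E
python3 -m jog '{"translation":[[0.0072,-0.001,-0.0183],[0.0072,-0.001,-0.0183],[0.0072,-0.001,-0.0183],[0.0072,-0.001,-0.0183],[0.0072,-0.001,-0.0183],[0.0072,-0.001,-0.0183],[0.0072,-0.001,-0.0183],[0.0072,-0.001,-0.0183],[0.0072,-0.001,-0.0183],[0.0072,-0.001,-0.0183]],"angular":[[0,0,0],[0,0,0],[0,0,0],[0,0,0],[0,0,0],[0,0,0],[0,0,0],[0,0,0],[0,0,0],[0,0,0]],"claw":[-1,-1,-1,-1,-1,-1,-1,-1,-1,-1]}'
python3 - <<'E'
from h import *
rep()
im,d,p=cloud('wrist');save('w2.png',cv2.resize(im,(768,576)))
E
```

```text
clock: 3.15
tool_pos: [575.0, 198.5, 66.2]
tool_rot: [-3.14, 0.756, 2.903]
ft_force: [0.5, -0.2, 0.0]
gripper_width: -0.0
gripper_force: 0.0
t 3.15 corner [-49.2  -0.2  15.7] low [-65.2  -0.2   0.7] tilt 43.3 F uvz [ 0.5 -0.1  0. ] q [-0.99  0.74  0.34  2.21  2.01  0.45 -1.42]
```

View pics/w2.png

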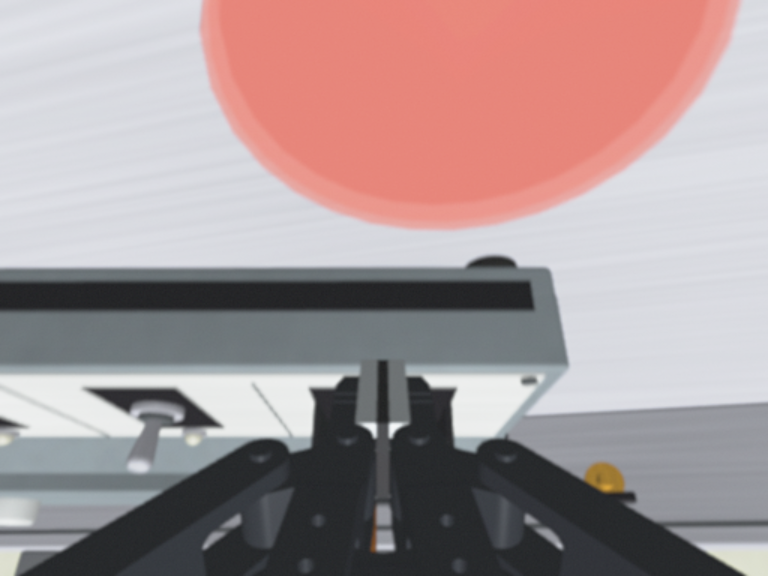

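Fingertip at (382,365) is centred on the switch base (310–456), just in front of the lip. I'll move in under it.

```bash
python3 -m jog '{"translation":[[0.0018,-0.0004,0],[0.0018,-0.0004,0],[0.0018,-0.0004,0],[0.0018,-0.0004,0],[0.0018,-0.0004,0],[0.0018,-0.0004,0],[0.0018,-0.0004,0],[0.0018,-0.0004,0],[0.0018,-0.0004,0],[0,0,0]],"angular":[[0,0,0],[0,0,0],[0,0,0],[0,0,0],[0,0,0],[0,0,0],[0,0,0],[0,0,0],[0,0,0],[0,0,0]],"claw":[-1,-1,-1,-1,-1,-1,-1,-1,-1,-1]}'
python3 -c "
from h import *
rep()"
```

```text
clock: 4.2
tool_pos: [589.7, 195.0, 66.6]
tool_rot: [-3.139, 0.756, 2.905]
ft_force: [-0.2, -1.1, -0.5]
gripper_width: 0.1
gripper_force: 0.0
t 4.2 corner [-34.1  -0.1  16.2] low [-50.1  -0.1   1.1] tilt 43.3 F uvz [ 0.1 -1.1 -0.5] q [-0.97  0.75  0.35  2.18  2.03  0.43 -1.41]
```

```bash
python3 -m jog '{"translation":[[0.002,-0.0005,0],[0.001,-0.0002,0.002],[0.001,-0.0002,0.003],[0.0018,-0.0004,0.003],[0.0018,-0.0004,0.003],[0.0018,-0.0004,0.003],[0.0018,-0.0004,0.003],[0.0018,-0.0004,0.003],[0.0018,-0.0004,0.003],[0.0018,-0.0004,0.003]],"angular":[[0,0,0],[0,0,0],[0,0,0],[0,0,0],[0,0,0],[0,0,0],[0,0,0],[0,0,0],[0,0,0],[0,0,0]],"claw":[-1,-1,-1,-1,-1,-1,-1,-1,-1,-1]}'
python3 - <<'E'
from h import *
rep()
im,d,p=cloud('wrist');im2,_,_=cloud('side')
save('w3.png',np.hstack([im[100:384,100:400],cv2.resize(im2[120:200,240:340],(355,284),interpolation=cv2.INTER_CUBIC)]))
E
```

```text
clock: 5.2
tool_pos: [606.2, 191.4, 92.9]
tool_rot: [-3.139, 0.756, 2.906]
ft_force: [-0.3, -0.3, -1.1]
gripper_width: 0.0
gripper_force: 0.2
t 5.2 corner [-17.2   0.2  42.4] low [-33.2   0.2  27.3] tilt 43.3 F uvz [-0.2 -0.4 -1.1] q [-1.    0.71  0.42  2.16  1.97  0.36 -1.31]
```

View pics/w3.png

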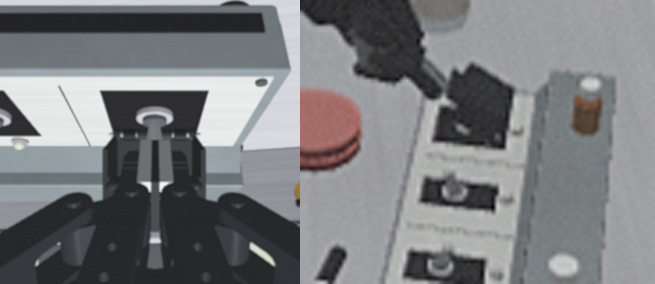

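The guard is up on the finger and the bat, still off, is visible at (155,125). Next: lower the finger behind the bat, then push.

```bash
python3 -m jog '{"translation":[[0,0,0],[0,0,0],[0,0,-0.003],[0,0,-0.003],[0,0,-0.003],[0,0,-0.003],[0.001,-0.0002,-0.003],[0.001,-0.0002,-0.003],[0,0,0],[0,0,0]],"angular":[[0,0,0],[0,0,0],[0,0,0],[0,0,0],[0,0,0],[0,0,0],[0,0,0],[0,0,0],[0,0,0],[0,0,0]],"claw":[-1,-1,-1,-1,-1,-1,-1,-1,-1,-1]}'
python3 -c "
from h import *
rep()"
```

```text
clock: 6.3
tool_pos: [608.1, 190.9, 74.5]
tool_rot: [-3.138, 0.756, 2.905]
ft_force: [-0.5, 0.5, -1.5]
gripper_width: -0.2
gripper_force: 0.2
t 6.3 corner [-15.2   0.2  24.1] low [-31.2   0.2   9. ] tilt 43.3 F uvz [-0.6  0.3 -1.5] q [-0.96  0.74  0.38  2.15  2.02  0.39 -1.37]
```

```bash
python3 -m jog '{"translation":[[0.0018,-0.0004,0],[0.0018,-0.0004,0],[0.0018,-0.0004,0],[0.0018,-0.0004,0],[0.0018,-0.0004,0],[0.0018,-0.0004,0],[0.0018,-0.0004,0],[0.0018,-0.0004,0],[0.0018,-0.0004,0],[0.0018,-0.0004,0]],"angular":[[0,0,0],[0,0,0],[0,0,0],[0,0,0],[0,0,0],[0,0,0],[0,0,0],[0,0,0],[0,0,0],[0,0,0]],"claw":[-1,-1,-1,-1,-1,-1,-1,-1,-1,-1]}'
python3 - <<'E'
from h import *
rep()
im,d,p=cloud('wrist');im2,_,_=cloud('side')
save('w4.png',np.hstack([im[100:384,100:400],cv2.resize(im2[120:200,240:340],(355,284),interpolation=cv2.INTER_CUBIC)]))
E
```

```text
clock: 7.3
tool_pos: [625.9, 187.0, 74.3]
tool_rot: [-3.138, 0.755, 2.906]
ft_force: [-7.2, 0.6, 5.2]
gripper_width: 0.0
gripper_force: 4.1
t 7.3 corner [ 3.   0.6 23.9] low [-13.    0.6   8.8] tilt 43.3 F uvz [-7.1 -1.1  5.2] q [-0.93  0.75  0.39  2.12  2.04  0.37 -1.36]
```

View pics/w4.png

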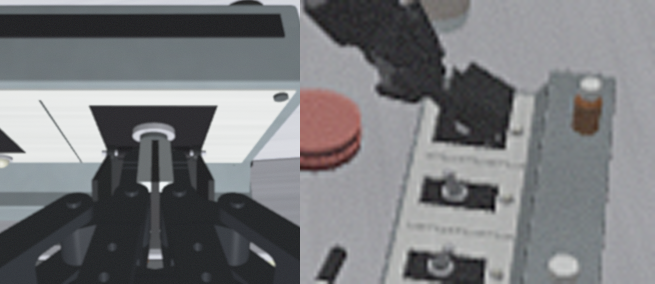

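Contact force is 7 N, consistent with the bat at its far stop. I'll back off and up with the guard still carried on the finger, and look.

```bash
python3 -m jog '{"translation":[[-0.0018,0.0004,0],[-0.0018,0.0004,0],[-0.0018,0.0004,0.001],[-0.0018,0.0004,0.002],[-0.0018,0.0004,0.003],[-0.0018,0.0004,0.003],[-0.0018,0.0004,0.003],[-0.0018,0.0004,0.003],[-0.0018,0.0004,0.003],[0,0,0]],"angular":[[0,0,0],[0,0,0],[0,0,0],[0,0,0],[0,0,0],[0,0,0],[0,0,0],[0,0,0],[0,0,0],[0,0,0]],"claw":[-1,-1,-1,-1,-1,-1,-1,-1,-1,-1]}'
python3 - <<'E'
from h import *
rep()
im,d,p=cloud('wrist');im2,_,_=cloud('side')
save('w5.png',np.hstack([im[100:384,100:400],cv2.resize(im2[120:200,240:340],(355,284),interpolation=cv2.INTER_CUBIC)]))
E
```

```text
clock: 8.4
tool_pos: [609.7, 190.9, 93.0]
tool_rot: [-3.139, 0.756, 2.906]
ft_force: [-0.3, -0.7, -0.1]
gripper_width: 0.1
gripper_force: 0.2
t 8.4 corner [-13.7   0.6  42.5] low [-29.7   0.6  27.4] tilt 43.3 F uvz [-0.1 -0.7 -0.1] q [-0.99  0.71  0.43  2.16  1.97  0.36 -1.31]
```

View pics/w5.png

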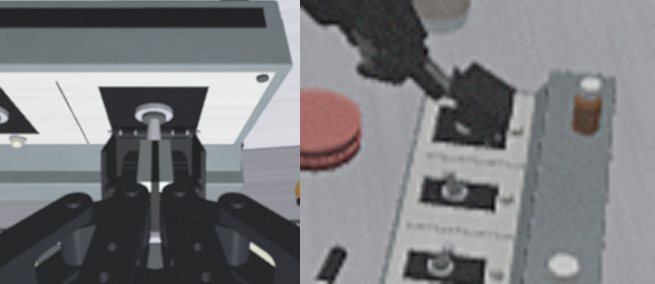

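Run:
```python
from h import *
im,d,p=cloud('wrist')
for v in range(205,250,3):
    x=p[v,253]; print(v,np.round([x[:2]@U-577,x[:2]@V-328.2,x[2]-50],1),im[v,253])
```

```text
205 [-9.4 -0.5  3.3] [140 143 149]
208 [-9.7 -0.5  5.3] [172 175 181]
211 [-6.9 -0.5  5.8] [157 162 168]
214 [-6.9 -0.5  7.6] [76 80 81]
217 [-5.2 -0.5  8.6] [106 112 114]
220 [-0.8 -0.5  8.5] [162 164 172]
223 [-1.  -0.5 10.4] [163 165 172]
226 [ 0.  -0.5 11.8] [166 169 175]
229 [-1.5 -0.5 14.2] [167 168 176]
232 [ 0.7 -0.5 15.1] [169 170 179]
235 [-0.5 -0.5 17.4] [171 173 181]
238 [ 1.1 -0.5 18.5] [170 172 180]
241 [-31.3  -0.3  31.9] [45 46 49]
244 [-34.1  -0.2  34.2] [38 39 39]
247 [-35.5  -0.2  36.1] [37 37 38]
```

The bat face runs from x≈-1 at z 8.5 to x≈+1 at z 18.5, so it leans away and is on. Drawing the finger out along the reverse of the lifting path.

```bash
python3 -m jog '{"translation":[[-0.0022,0.0005,-0.003],[-0.0022,0.0005,-0.003],[-0.0022,0.0005,-0.003],[-0.0022,0.0005,-0.003],[-0.0022,0.0005,-0.003],[-0.0022,0.0005,-0.003],[-0.0022,0.0005,-0.003],[-0.005,0.0012,-0.001],[-0.005,0.0012,-0.001],[-0.005,0.0012,0]],"angular":[[0,0,0],[0,0,0],[0,0,0],[0,0,0],[0,0,0],[0,0,0],[0,0,0],[0,0,0],[0,0,0],[0,0,0]],"claw":[-1,-1,-1,-1,-1,-1,-1,-1,-1,-1]}'
python3 -m jog '{"translation":[[-0.005,0.0012,0],[-0.005,0.0012,0],[-0.008,0.002,0.008],[-0.008,0.002,0.015],[-0.008,0.002,0.02],[-0.008,0.002,0.02],[-0.008,0.002,0.02],[-0.008,0.002,0.02],[0,0,0],[0,0,0]],"angular":[[0,0,0],[0,0,0],[0,0,0],[0,0,0],[0,0,0],[0,0,0],[0,0,0],[0,0,0],[0,0,0],[0,0,0]],"claw":[-1,-1,-1,-1,-1,-1,-1,-1,-1,-1]}'
python3 - <<'E'
from h import *
rep()
im,d,p=cloud('wrist');im2,_,_=cloud('side');im3,_,_=cloud('top')
save('w6.png',np.hstack([im,cv2.resize(im2[120:216,240:310],(280,384),interpolation=cv2.INTER_CUBIC)]))
for v in range(70,250,5):
    x=p[v,256]; print(v,np.round([x[:2]@U-577,x[:2]@V-328.2,x[2]-50],1),im[v,256])
E
```

```text
clock: 9.55
tool_pos: [578.9, 197.9, 69.5]
tool_rot: [-3.139, 0.756, 2.906]
ft_force: [-0.2, -0.8, -0.1]
gripper_width: 0.0
gripper_force: 0.0
clock: 10.55
tool_pos: [521.2, 212.6, 172.7]
tool_rot: [-3.14, 0.756, 2.905]
ft_force: [0.3, -0.1, 0.4]
gripper_width: 0.0
gripper_force: 0.0
t 10.55 corner [-104.8    1.   122.2] low [-120.8    0.9  107.1] tilt 43.3 F uvz [ 0.3 -0.   0.4] q [-1.28  0.48  0.55  2.29  1.49  0.41 -0.9 ]
70 [-102.     1.9  -18.8] [221 184 187]
75 [-70.1   2.  -48.2] [208 212 217]
80 [-64.7   2.  -48.3] [210 213 219]
85 [-58.4   2.  -49.1] [212 214 220]
90 [-51.8   2.1 -49.9] [212 214 220]
95 [-46.8   2.1 -48.9] [208 211 217]
100 [-40.6   2.1 -48.9] [209 211 218]
105 [-44.1   2.1 -40. ] [150 155 162]
110 [-47.7   2.  -31.1] [56 58 61]
115 [-46.9   2.  -26.4] [36 39 39]
120 [-47.3   2.  -20.6] [49 51 53]
125 [-45.6   2.  -16.8] [111 118 123]
130 [-45.1   2.  -11.9] [110 118 122]
135 [-45.6   2.   -6.5] [113 121 123]
140 [-45.5   2.   -1.5] [115 123 127]
145 [-43.    2.    1.6] [166 176 178]
150 [-37.    2.    2.4] [234 235 234]
155 [-29.4   2.    2.2] [221 225 222]
160 [-22.6   2.    2.8] [45 45 49]
165 [-14.4   2.1   2.7] [45 44 48]
170 [-10.    2.1   5.1] [145 147 152]
175 [-34.7   2.   25. ] [77 80 82]
180 [-24.3   2.   23.7] [56 57 61]
185 [-24.6   2.   28.6] [44 47 48]
190 [-23.8   2.   32.8] [46 46 47]
195 [-23.3   2.   37.2] [54 56 58]
200 [-16.4   2.   38.2] [54 55 58]
205 [-4.6  2.  37.2] [55 55 58]
210 [ 4.5  2.  37.7] [58 61 63]
215 [17.6  2.1 36.7] [59 60 64]
220 [71.1  2.3 18.8] [110 117 122]
225 [69.9  2.3 25.1] [106 114 117]
230 [73.3  2.3 29.5] [152 163 169]
235 [88.4  2.3 29.5] [152 165 169]
240 [-122.6    1.5  111.4] [82 87 90]
245 [-124.8    1.5  114.5] [38 36 37]
```

View pics/w6.png

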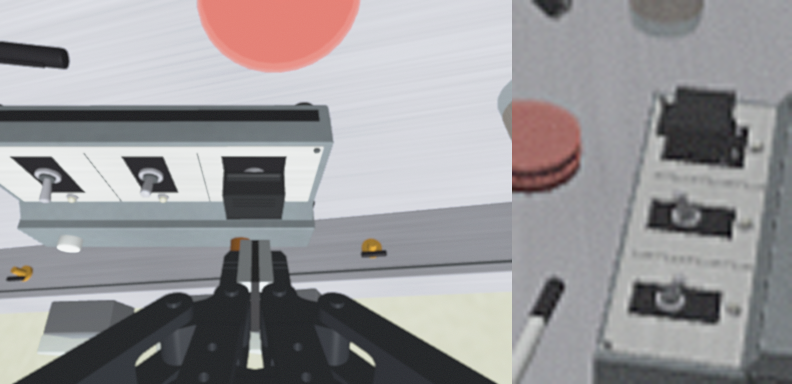

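The guard is fully shut: its top is level at the same height as at the start, at (254,190). The dishes, the marker and the open toggles look unmoved.

```bash
python3 -c "
from plant import r
print(r.sign_off())"
```

```text
the job is handed in; nothing more can be done
None
```

The gas toggle is switched on and the guard has dropped fully shut over it. Nothing else looked moved in the last pictures, and I handed the job in at about 10.7 s; the hand-in gave no verdict.

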